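# Find the pitch-comb leaf that fits a press screw

## Task

Two wooden screws of the art room's hand press lie in a cradle board; we need the thread pitch of the front one, nearer the robot. Lay the toothed comb leaves one by one flat on the board's ledge on the robot's side and push the teeth against the front screw: leave the leaf whose teeth seat fully in the thread there, released and square to the screw. The leaf that does not fit must finally lie flat on the table, off the board.

Things in the scene. Friction and masses are not known exactly. Their poses are not given: they have to be found in the camera images.
- cradle: Fixed board 28 mm high, x -130 to +140, y -100 to +100 mm, with two wooden screws along its y half sunk in the top: front at x 0, rear (ignore) at x +100. Origin: underside, below the front screw's middle; x points away from the robot. Ledge for the leaves: board top from x -130 to the front screw. One screw has 15 mm pitch, the other 20; which is in front varies and is not told: look or try.
- front_screw (a point): Middle of the front screw on its axis, 33 mm above the table; y along the screw, x as the board's. Major diameter 48 mm, V grooves 8 mm deep, a groove always at y 0, thread at least from y -60 to +60; heads end at y +-128. A leaf seated fully has its origin at x -49 mm here; the wrong leaf's tips stop on the crests, about 7 mm farther out (x -56).
- leaf_fine: Loose flat plywood leaf, about 120 g: plate x -35 to +25, y -52 to +52, 10 mm thick; 7 pointed teeth of 15 mm pitch and 7.5 mm length on its +x edge, the middle one at y 0; tips at x +32.5. Dark grip block 20 (x) by 30 (y) mm, centred at x 0, y 0, top 50 mm above the underside. Origin: underside, below the block. Lies left or right of the board, teeth roughly away from the robot.
- leaf_coarse: Loose plywood leaf like leaf_fine (same plate, grip block, origin, tooth length and weight) but with 5 broad blunt teeth of 20 mm pitch, the middle one at y 0; it lies on the other side of the board. Each leaf has about 1 mm sideways play in its own thread; its sloped teeth centre it when pushed in within 3 mm.
Things that resemble listed ones, but are neither listed nor needed, are in the scene too. What is shaped like the leaf_fine but green or purple is not meant. Leave any turquoise look-alike of the leaf_coarse alone.

How it is judged:
By the outcome, as a careful person would: the job done as asked, in the order asked, and still so for the second after the job is handed in, with the robot touching nothing.
It also fails if it takes over 72 s, if anything falls off the work surface, if the arm or the gripper's body presses on something with over 40 N, if the wrist force passes 120 N, or if a joint passes its speed limit or range.

## Robot

A 7-joint arm with a two-finger parallel gripper is mounted at the origin on the work surface. World frame = base frame: x ahead of the robot, y to its left, z up, the work surface at z = 0. Lengths are in m, angles in rad, forces in N, time in s.
With the tool pointing down it reaches from about 0.425 to 0.925 m from the base axis. Payload 6.8 kg.
Tool frame: the origin (TCP) lies at the very end of the fingers, on their centre line; the grasp point (between the pads) lies 19 mm behind it (ctrl.hold_point_z is the distance from the TCP to the grasp point, in m); z points along the fingers, y is the direction in which the jaws open and shut (so a half turn about z gives the same grasp; the last joint's range is limited). The gripper opens to 88 mm and grips with 3 to 60 N. Pads are 20 mm wide; open, the fingers measure 115 mm over their backs; the gripper's body (75 mm by 178 mm) begins 61 mm behind the grasp point.
Start: joints at [1.066, 0.477, 0.022, 1.555, -0.011, 1.109, -0.083], TCP at [0.261, -0.623, 0.223] pointing down, gripper open.
Joint ranges: [-2.96, 2.96], [-0.34, 2.1], [-1.41, 1.46], [0.24, 2.44], [-1.37, 4.51], [0.17, 1.92], [-2.96, 2.96]. Speed limits (rad/s): [2.39, 2.39, 3.14, 3.14, 3.14, 3.14, 3.14].

## Interface

Orientations are given as a rotation vector (axis times angle).
In Python, from workcell import ctrl gives the robot as it stands.
- The arm moves only by the tool arm_command, never from a script. Its argument "steps" is a list that holds one entry, the list of rows, each a list of 5 numbers: the shift along the world's x, y, z in mm, then the turn about the world's z in rad, then the opening, from -1 (shut) to 1 (fully open), so that 0 is half open. In form: [[[dx, dy, dz, turn, fingers], ...]]. A call has 1 to 10 rows; each row is the pose to reach, as a shift and turn from the pose measured when the call began; what a row does not reach only later rows make up. A row lasts 1/8 s, in which the tool goes at most 62.5 mm and 10.7 degrees, less where a joint would pass 70% of its speed; a pose out of reach is approached as far as the arm can. A call with a gripper value outside its range is refused whole. The fingers move at their own pace and stop on an object; the grip force is fixed at half the most. Time passes only in rows, so rows that repeat a pose let the fingers close. It gives the time, the measured TCP pose, the force and the opening at its end, in the units of the state.
- ctrl.observe(): the state, without advancing time (a new reading comes with each control period).
- ctrl.read_camera(name): name is "scene" or "top"; returns a dict with "image" (400x640x3 uint8, red, green, blue), "fx", "fy", "cx", "cy" (pixels), "k1" (the pictures are not rectified: a ray, as slopes to the right and down, at radius r is drawn at 1 + k1 r^2 times it, then the intrinsics apply), "rvec" (rotation vector, rad) and "tvec" (3), from world to camera coordinates, as OpenCV has them. Camera axes: x right, y down, z forward; pixel columns grow to the right and rows downward; lengths in m; the calibration is good to about 2 mm. A picture is of the moment at which its call begins. There is no depth.
- ctrl.sign_off(): hands the job in, once; it reports no verdict.
The state is a dict: "t": time; "joints": joint angles; "qd": joint speeds; "effort": joint torques, N m; "tcp_pos": TCP position; "tcp_rot": TCP orientation; "contact_force": force on the tool from outside, world axes, zero at the start; "torque": the same for the moment, N m; "opening": opening from 0.0 (shut) to 1.0 (fully open).
Only numpy, scipy, OpenCV 4.12 (cv2) and the standard library are available. Lean on these libraries where they do the work, as an engineer would, in place of code of your own. Each camera call takes 0.05 s, during which the arm holds its last target. There are 200 camera calls.

## Working session

There is one attempt and no reset: what is moved stays moved. The work goes in short steps, Python scripts to look and compute and a tool call to move; the robot and the scene stay as the last step left them, time stands still between calls to the robot, and variables do not carry over. Pictures are saved under pics/ and viewed, about 8 in all and at most 12, crops included, and the job is handed in when it is done.

Besides the shell and the picture viewer there is one more tool, called as name(argument=value, ...), one argument or row to a line, values as JSON. arm_command: Moves the arm, as the interface text tells. Its arguments: {"type":"object","properties":{"steps":{"type":"array","items":{"type":"array","items":{"type":"array","items":{"type":"number"}}}}},"required":["steps"]}

```bash
mkdir -p pics; cat > h.py <<'E'
import numpy as np, cv2
from workcell import ctrl
def cam(n): return ctrl.read_camera(n)
def ray(c,u,v):
    x,y=(u-c["cx"])/c["fx"],(v-c["cy"])/c["fy"]
    rd=np.hypot(x,y); r=rd
    for _ in range(20): r=rd/(1+c["k1"]*r*r)
    s=r/rd if rd>0 else 1
    R=cv2.Rodrigues(np.array(c["rvec"],float))[0]; t=np.array(c["tvec"],float)
    return -R.T@t, R.T@np.array([x*s,y*s,1.])
def onz(c,u,v,z):
    o,d=ray(c,u,v); return (o+d*(z-o[2])/d[2])
def proj(c,P):
    R=cv2.Rodrigues(np.array(c["rvec"],float))[0]; p=R@np.array(P,float)+np.array(c["tvec"],float)
    x,y=p[0]/p[2],p[1]/p[2]; k=1+c["k1"]*(x*x+y*y)
    return c["fx"]*x*k+c["cx"],c["fy"]*y*k+c["cy"]
def save(n,im): cv2.imwrite("pics/"+n,im[...,::-1])
E
python3 - <<'E'
from h import *
for n in("top","scene"):
    c=cam(n); save(n+"1.png",c["image"]); o,d=ray(c,320,200); print(n,o,d,c["fx"],c["k1"])
s=ctrl.observe(); print(s["t"],s["tcp_pos"],s["tcp_rot"],s["opening"],ctrl.hold_point_z)
E
```

```text
top [ 0.30702945 -0.01647838  1.31617386] [ 0.17012131  0.01891904 -0.98535104] 484.99460234002385 -0.042799111104060046
scene [ 1.12665237 -0.28747382  0.9927146 ] [-0.53895277  0.25597108 -0.80259657] 440.16532683369496 0.006688385516773341
0.1 [ 0.26065564 -0.62207233  0.22180137] [-3.07845196e+00 -6.18924302e-01  6.24435743e-04] 1.001831999338477 0.0187
```

View pics/top1.png

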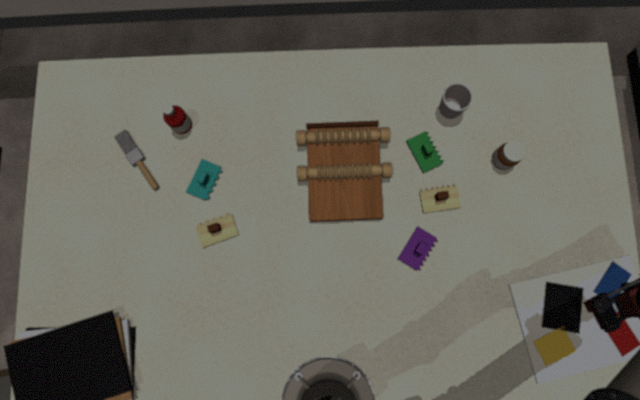

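View pics/scene1.png

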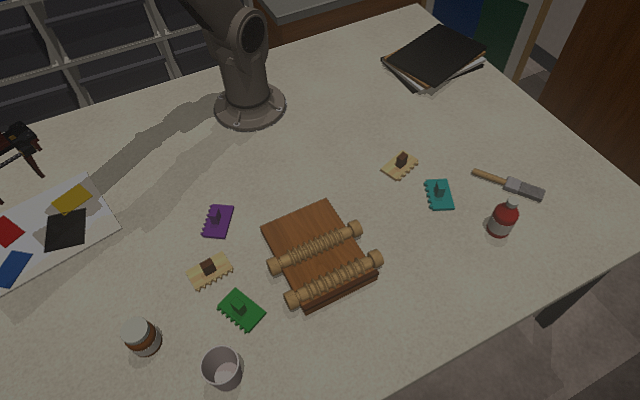

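The top view shows cream leaves at (217,230) on the left and (440,199) on the right. The turquoise (205,180), green (425,152) and purple (417,249) ones are decoys. The front screw runs along row ~172 and the rear one along row ~136. Next I'll enlarge the screws and both cream leaves.

```bash
python3 - <<'E'
from h import *
t=cam("top"); s=cam("scene")
def crop(im,u,v,w,h): return cv2.resize(im[v-h//2:v+h//2,u-w//2:u+w//2],(400,300),interpolation=cv2.INTER_CUBIC)
a=np.hstack([crop(s["image"],405,163,60,44),crop(s["image"],210,270,60,44)])
b=np.hstack([crop(s["image"],322,263,130,98),crop(t["image"],345,160,104,78)])
m=np.vstack([a,b]); m=np.clip(m.astype(float)*1.5,0,255).astype(np.uint8); save("m1.png",m)
print("scale",400/60,400/130,400/104)
im=t["image"]; hsv=cv2.cvtColor(im,cv2.COLOR_RGB2HSV)
for (u,v) in((217,230),(440,199),(345,200),(500,30),(345,172),(216,228),(230,232),(428,203),(300,280)): print((u,v),im[v,u],hsv[v,u])
E
```

```text
scale 6.666666666666667 3.076923076923077 3.8461538461538463
(217, 230) [30 18 18] [  0 102  30]
(440, 199) [39 27 21] [ 10 118  39]
(345, 200) [104  68  43] [ 12 150 104]
(500, 30) [55 51 48] [13 32 55]
(345, 172) [96 78 54] [ 17 112  96]
(216, 228) [53 34 18] [ 14 168  53]
(230, 232) [128 126  93] [ 28  70 128]
(428, 203) [128 129  96] [ 31  65 129]
(300, 280) [130 129 119] [ 27  22 130]
```

View pics/m1.png

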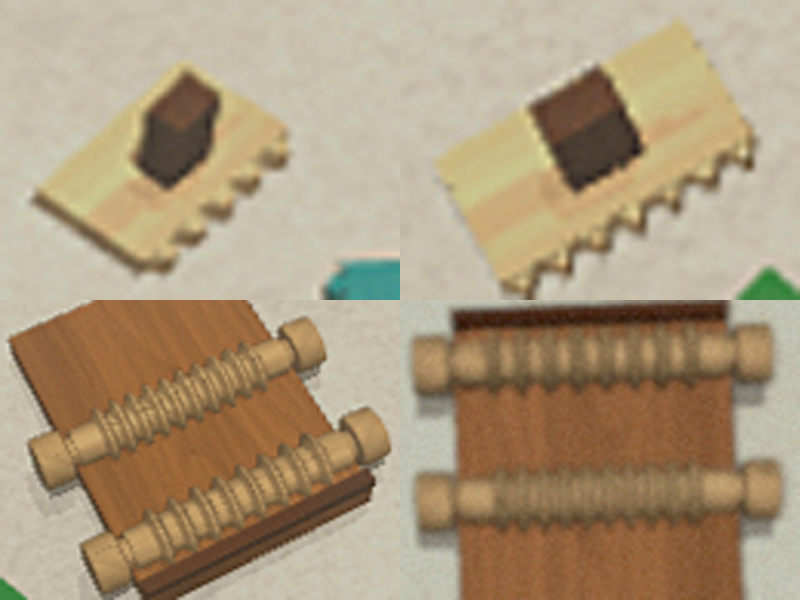

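The crops show 5 broad teeth on the left leaf, so it is leaf_coarse, and 7 pointed teeth on the right leaf at top (440,199) / scene (210,270), so it is leaf_fine. The front screw's crests sit visibly closer together than the rear's, so its pitch is 15 mm and the fine leaf should fit. Next I'll measure poses.

```bash
cat >> h.py <<'E'
def comps(mask,amin):
    n,l,s,c=cv2.connectedComponentsWithStats(mask.astype(np.uint8))
    return [(s[i],c[i],l==i) for i in range(1,n) if s[i][4]>amin]
def leafmask(c):
    h=cv2.cvtColor(c["image"],cv2.COLOR_RGB2HSV).astype(int)
    return (h[...,0]>17)&(h[...,0]<36)&(h[...,1]>45)&(h[...,2]>85)
def rect(c,mask,z,near,rad=60):
    "min-area rectangle in world on plane z of mask component nearest the pixel"
    cs=[k for k in comps(mask,40) if np.hypot(*(k[1]-near))<rad]
    k=max(cs,key=lambda k:k[0][4])
    pts=cv2.findContours(k[2].astype(np.uint8),0,cv2.CHAIN_APPROX_NONE)[0][0][:,0]
    W=np.array([onz(c,u,v,z)[:2]*1000 for u,v in pts],np.float32)
    return cv2.minAreaRect(W),k[0]
E
python3 - <<'E'
from h import *
t=cam("top"); s=cam("scene")
for c,nm,nears in((t,"top",[(440,199),(217,230)]),(s,"scene",[(210,270),(400,165)])):
    m=leafmask(c)
    for n in nears:
        print(nm,n,rect(c,m,.01,n,25))
    h=cv2.cvtColor(c["image"],cv2.COLOR_RGB2HSV).astype(int)
    # dark block
    for n in nears:
        u,v=n; d=np.zeros(m.shape,bool); d[v-18:v+18,u-22:u+22]=(c["image"].max(2)<75)[v-18:v+18,u-22:u+22]
        print(" dark",[(k[0].tolist(),k[1].round(1)) for k in comps(d,20)])
    # screws: bright wood
    save(nm+"m.png",np.repeat((m*255).astype(np.uint8)[...,None],3,2))
im=t["image"]
for v in range(165,182,2): print(v,[tuple(im[v,u]) for u in range(294,304,2)],[tuple(im[v,u]) for u in range(384,398,2)])
for P in ([.261,-.622,.222],):
    print(proj(t,P),proj(s,P))
E
```

```text
top (440, 199) (((528.8240966796875, -316.8191223144531), (67.96168518066406, 106.57432556152344), 6.057844638824463), array([419, 184,  42,  29, 789], dtype=int32))
top (217, 230) (((459.6446228027344, 292.5639953613281), (69.40706634521484, 106.1604232788086), 18.702787399291992), array([196, 213,  43,  35, 797], dtype=int32))
 dark [([435, 192, 14, 10, 104], array([441.1, 196.2]))]
 dark [([208, 223, 14, 11, 104], array([214.4, 228. ]))]
scene (210, 270) (((532.8980102539062, -318.0359191894531), (74.55357360839844, 105.13472747802734), 7.1506171226501465), array([185, 250,  49,  42, 767], dtype=int32))
scene (400, 165) (((463.05096435546875, 290.8924560546875), (71.26053619384766, 113.43683624267578), 18.678083419799805), array([380, 150,  39,  30, 452], dtype=int32))
 dark [([200, 258, 16, 18, 171], array([207.7, 266.7]))]
 dark [([396, 152, 12, 17, 124], array([401.4, 160.1]))]
165 [(np.uint8(129), np.uint8(132), np.uint8(120)), (np.uint8(128), np.uint8(127), np.uint8(117)), (np.uint8(111), np.uint8(106), np.uint8(94)), (np.uint8(108), np.uint8(105), np.uint8(91)), (np.uint8(10
[... 4201 characters left out ...]
(129), np.uint8(118))]
181 [(np.uint8(128), np.uint8(128), np.uint8(116)), (np.uint8(123), np.uint8(123), np.uint8(111)), (np.uint8(89), np.uint8(84), np.uint8(74)), (np.uint8(77), np.uint8(70), np.uint8(61)), (np.uint8(72), np.uint8(65), np.uint8(56))] [(np.uint8(93), np.uint8(92), np.uint8(84)), (np.uint8(88), np.uint8(87), np.uint8(79)), (np.uint8(96), np.uint8(94), np.uint8(86)), (np.uint8(119), np.uint8(120), np.uint8(109)), (np.uint8(129), np.uint8(132), np.uint8(118)), (np.uint8(129), np.uint8(131), np.uint8(117)), (np.uint8(129), np.uint8(128), np.uint8(116))]
(np.float64(605.858550360183), np.float64(296.9408165350938)) (np.float64(20.35384730781493), np.float64(187.74702728360984))
```

```bash
python3 - <<'E'
from h import *
t=cam("top"); s=cam("scene")
c=t
h=cv2.cvtColor(c["image"],cv2.COLOR_RGB2HSV).astype(int)
b=(h[...,1]>125)&(h[...,0]<16)&(h[...,2]>60)&(h[...,2]<140)
r,k=rect(c,b,.028,(345,200),25); print("ledge",r,k)
# edges by rows
for v in range(186,218,6):
    us=np.where(b[v,295:395])[0]+295; print(v,onz(c,us.min()-.5,v,.028)[:2].round(4),onz(c,us.max()+.5,v,.028)[:2].round(4))
for u in range(315,380,15):
    vs=np.where(b[180:235,u])[0]+180; print(u,onz(c,u,vs.max()+.5,.028)[:2].round(4))
# heads: saturation > 60 edges
for v in (168,170,172,174):
    row=h[v,:,1]; us=[u for u in range(285,405) if row[u]>58]; print("head",v,us[0],us[-1],onz(c,us[0]-.5,v,.045)[:2].round(4),onz(c,us[-1]+.5,v,.045)[:2].round(4))
for n in((441.1,196.2),(214.4,228)): print("block",onz(c,*n,.05).round(4),onz(c,*n,.03).round(4))
# groove profile along front and rear screw rows
g=c["image"].mean(2)
for v0 in (170,133):
    p=g[v0-2:v0+5,318:378].mean(0); p-=np.poly1d(np.polyfit(range(60),p,3))(range(60)); f=abs(np.fft.rfft(p*np.hanning(60),480)); 
    i=30+f[30:120].argmax(); mm=np.linalg.norm(onz(c,378,v0,.05)-onz(c,318,v0,.05))*1000/60; print("pitch mm",v0,480/i*mm)
E
```

```text
ledge ((533.6607666015625, -59.186805725097656), (117.49079132080078, 195.6896514892578), 0.7961530089378357) [ 308  175   74   46 2992]
186 [0.5688 0.0385] [ 0.5633 -0.1561]
192 [0.5522 0.0361] [ 0.5468 -0.1554]
198 [0.5357 0.0365] [ 0.5304 -0.1546]
204 [0.5193 0.0368] [ 0.514  -0.1565]
210 [0.503  0.0371] [ 0.4977 -0.1558]
216 [0.4867 0.0374] [ 0.4815 -0.155 ]
315 [0.4742 0.0229]
330 [ 0.4758 -0.0172]
345 [ 0.4747 -0.0573]
360 [ 0.4764 -0.0974]
375 [ 0.4753 -0.1374]
head 168 297 391 [0.6158 0.0692] [ 0.6083 -0.1861]
head 170 297 391 [0.6103 0.0693] [ 0.6028 -0.1858]
head 172 297 391 [0.6047 0.0694] [ 0.5973 -0.1855]
head 174 297 391 [0.5992 0.0695] [ 0.5918 -0.1852]
block [ 0.527  -0.3123  0.05  ] [ 0.5304 -0.317   0.03  ]
block [0.4582 0.2887 0.05  ] [0.4606 0.2935 0.03  ]
pitch mm 170 42.78928054845555
pitch mm 133 20.047583689445034
```

Rear pitch measures 20.0 mm, so the front is 15 mm. The board sits at front-screw x≈0.604, y≈−0.059, yaw ≈0.01–0.02 rad. leaf_fine is at (0.530,−0.317), yaw 6°. Now I'll move above it.

arm_command(
  steps=[
    [[50,57,0,-0.05,1],[95,108,0,-0.1,1],[140,159,0,-0.15,1],[180,204,0,-0.2,1],[220,250,-20,-0.25,1],[255,289,-50,-0.293,1],[269.5,305.5,-90,-0.293,1],[269.5,305.5,-120,-0.293,1],[269.5,305.5,-130,-0.293,1]],
  ],
)

```text
t: 1.52
tcp_pos: [0.5294, -0.3161, 0.0906]
tcp_rot: [-3.136, -0.164, 0.005]
contact_force: [-0.4, -0.2, -0.3]
opening: 0.997
```

```bash
python3 - <<'E'
from h import *
s=ctrl.observe(); print(s["t"],s["tcp_pos"],s["tcp_rot"],s["contact_force"])
c=cam("scene"); save("s2.png",cv2.resize(c["image"][170:320,120:320],(800,600)))
E
```

```text
1.525 [ 0.52942413 -0.31605237  0.09059433] [-3.13550407 -0.16441968  0.00475737] [-0.35105729 -0.20583696 -0.34357862]
```

View pics/s2.png

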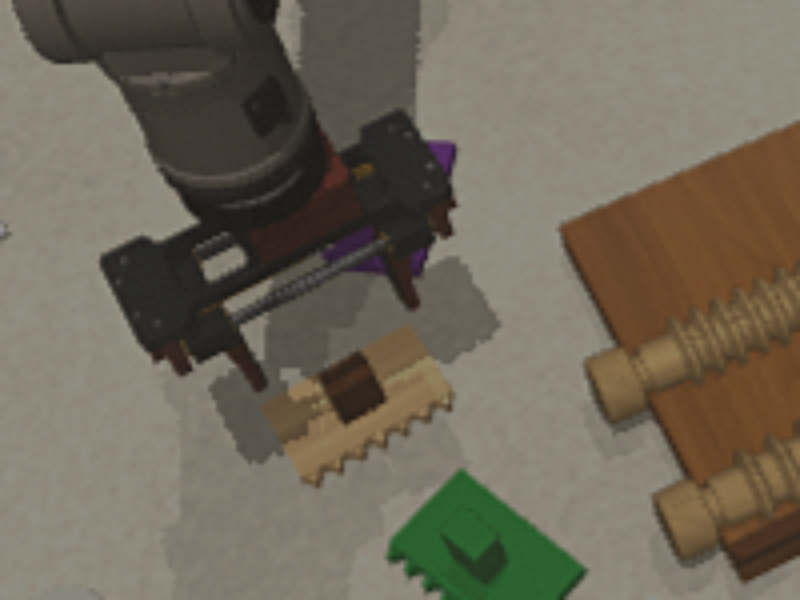

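The fingers straddle the block along its long side, with nothing in the way. I'll descend and grip.

arm_command(
  steps=[
    [[0.5,-0.5,-40,0,1],[0.5,-0.5,-70,0,1],[0.5,-0.5,-74,0,1],[0.5,-0.5,-74,0,-1],[0.5,-0.5,-74,0,-1],[0.5,-0.5,-74,0,-1],[0.5,-0.5,-74,0,-1],[0.5,-0.5,-74,0,-1],[0.5,-0.5,-74,0,-1]],
  ],
)

```text
t: 2.7
tcp_pos: [0.5296, -0.3174, 0.0166]
tcp_rot: [-3.136, -0.162, 0.004]
contact_force: [0.4, -1.1, -0.4]
opening: 0.358
```

Gripped: the opening of 0.358 is about 31 mm, which matches the 30 mm block. Before placing, I'll get the board yaw at sub-pixel precision.

```bash
python3 - <<'E'
from h import *
c=cam("top"); g=cv2.cvtColor(c["image"],cv2.COLOR_RGB2HSV)[...,1].astype(float)  # saturation: board 150, table 22
def cross(p,th):
    i=np.where((p[:-1]-th)*(p[1:]-th)<=0)[0]; return i+(p[i]-th)/(p[i]-p[i+1]+1e-9)
def fit(P): 
    m=P.mean(0); v=np.linalg.svd(P-m)[2][0]; return m,v
for z in (.028,):
  L=np.array([onz(c,300+cross(g[v,300:330],80)[0],v,z)[:2] for v in range(184,216)])*1000
  R=np.array([onz(c,370+cross(g[v,370:400],80)[-1],v,z)[:2] for v in range(184,216)])*1000
  F=np.array([onz(c,u,205+cross(g[205:235,u],80)[-1],z)[:2] for u in range(315,376)])*1000
  for n,P in(("L",L),("R",R),("F",F)):
    m,v=fit(P); print(n,m.round(1),np.degrees(np.arctan2(v[1],v[0])).round(2),"res",np.std((P-m)@[-v[1],v[0]]).round(2))
# screw heads in top view: sat threshold, outer ends & x silhouettes
H=[]
for a,b in((285,310),(380,405)):
    q=[]
    for v in range(168,176):
        k=cross(g[v,a:b],55); q.append(a+(k[0] if a<300 else k[-1]))
    H.append(np.mean(q)); print("end px",np.mean(q).round(2))
for z in(.033,.045): print(z,[ (onz(c,h,172,z)[:2]*1000).round(1) for h in H])
# screw x: crests silhouettes at columns near ends of heads (rows edges)
V=cv2.cvtColor(c["image"],cv2.COLOR_RGB2HSV)[...,1]
for u in (299,301,386,388): print(u,V[158:188,u])
E
```

```text
L [531.7  39.4] -179.69 res 0.25
R [ 526.3 -157.7] -179.42 res 0.18
F [473.8 -57.2] -89.29 res 0.24
end px 296.47
end px 392.02
0.033 [array([607.5,  70.3]), array([ 600. , -188.5])]
0.045 [array([604.7,  69.5]), array([ 597.3, -186.9])]
299 [ 23  17  24  22  22  21  29  42  85 117 109 110 111 109 111 108 109 108
 108 118 111 110 101  61  37  37  29  31  21  28]
301 [ 21  26  23  24  28  26  24  41  86 111 106 105 107 110 106 110 112 108
 116 106 111 119  96  58  35  30  29  25  23  28]
386 [ 26  30  28  34  56  93 109 109 107 108 113 106 108 112 110 110 108 112
 105  84  41  33  29  33  23  23  24  21  24  24]
388 [ 24  28  32  37  58  96 114 113 109 107 106 114 109 107 113 105 106 109
 116  78  45  28  34  33  25  21  19  23  23  24]
```

arm_command(
  steps=[
    [[0,0,30,0,-1],[0,0,70,0,-1],[0,40,95,-0.02,-1],[0,90,95,-0.05,-1],[0,140,95,-0.08,-1],[0,190,95,-0.094,-1],[-1,235,85,-0.094,-1],[-1,258,70,-0.094,-1],[-1,258,55,-0.094,-1],[-1,258,50,-0.094,-1]],
  ],
)

```text
t: 4.0
tcp_pos: [0.5278, -0.0609, 0.0655]
tcp_rot: [-3.141, -0.013, 0.008]
contact_force: [0.9, 0.3, -2.4]
opening: 0.337
```

```bash
python3 - <<'E'
from h import *
s=ctrl.observe(); print(s["t"],s["tcp_pos"],s["tcp_rot"],s["contact_force"],s["opening"])
c=cam("scene"); save("s3.png",cv2.resize(c["image"][170:320,230:430],(800,600)))
E
```

```text
4.0 [ 0.52778793 -0.06087252  0.06545113] [-3.14098353 -0.0129783   0.00755609] [ 0.88199665  0.34274159 -2.44182074] 0.3369058132349038
```

View pics/s3.png

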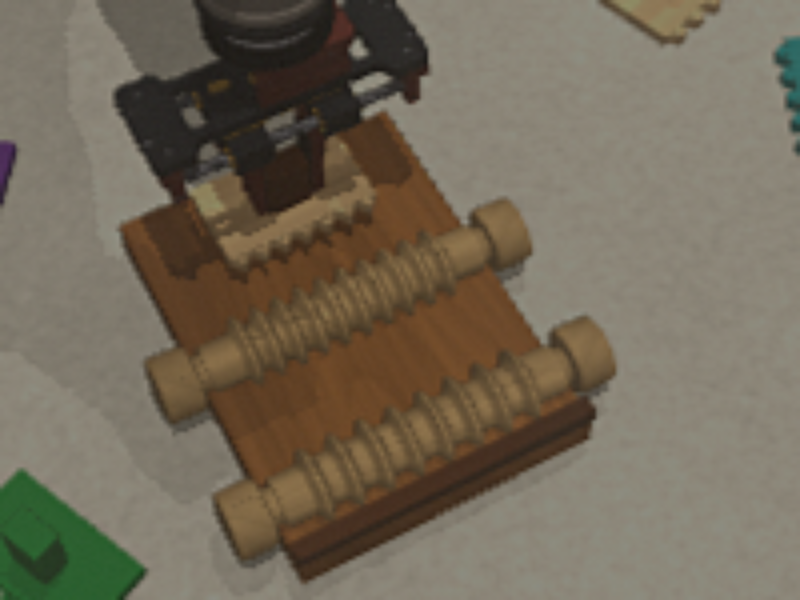

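The leaf is held level above the ledge, with its teeth facing the front screw. I'll lower it onto the board and shift y by +1.5 mm.

arm_command(
  steps=[
    [[1,1.5,-10,0,-1],[1,1.5,-17,0,-1],[1,1.5,-20,0,-1],[1,1.5,-21,0,-1],[1,1.5,-21,0,-1],[1,1.5,-21,0,-1]],
  ],
)

```text
t: 4.8
tcp_pos: [0.529, -0.0598, 0.0446]
tcp_rot: [-3.141, -0.012, 0.007]
contact_force: [-0.9, -0.6, 0.5]
opening: 0.344
```

arm_command(
  steps=[
    [[5,0.5,0,0,-1],[10,0.5,0,0,-1],[15,0.5,0,0,-1],[18,0.5,0,0,-1],[20,0.5,0,0,-1],[22,0.5,0,0,-1],[22,0.5,0,0,-1]],
  ],
)

```text
t: 5.68
tcp_pos: [0.5514, -0.0593, 0.0446]
tcp_rot: [-3.141, -0.011, 0.005]
contact_force: [0.1, -0.8, 0.5]
opening: 0.339
```

arm_command(
  steps=[
    [[1,0,0,0,-1],[2,0,0,0,-1],[3,0,0,0,-1],[3.5,0,0,0,-1],[4,0,0,0,-1],[4,0,0,0,-1]],
  ],
)

```text
t: 6.42
tcp_pos: [0.5545, -0.0593, 0.0446]
tcp_rot: [-3.141, -0.011, 0.009]
contact_force: [-5.5, 1.2, 5.8]
opening: 0.338
```

arm_command(
  steps=[
    [[1,0,0,0,-1],[2,0,0,0,-1],[2,0,0,0,-1],[2,0,0,0,-1]],
  ],
)

```text
t: 6.92
tcp_pos: [0.5547, -0.0593, 0.0447]
tcp_rot: [-3.141, -0.011, 0.014]
contact_force: [-8.7, 0.6, 9.9]
opening: 0.339
```

There is a firm stop at 0.5547, which matches full seating (predicted about 0.5548). The crest stop would have been about 0.548. I'll relax the push, release and lift.

arm_command(
  steps=[
    [[-0.3,0,0,0,-1],[-0.3,0,0,0,-1],[-0.3,0,0,0,0],[-0.3,0,0,0,0],[-0.3,0,0,0,0],[-0.3,0,30,0,0],[-0.3,0,80,0,0],[-50,0,120,0,0],[-100,-50,120,0,0],[-100,-110,120,0,0]],
  ],
)

```text
t: 8.18
tcp_pos: [0.4528, -0.1648, 0.1654]
tcp_rot: [-3.141, -0.017, 0.014]
contact_force: [1.7, 0.3, -1.1]
opening: 0.499
```

```bash
python3 - <<'E'
from h import *
s=ctrl.observe(); print(s["t"],s["tcp_pos"],s["contact_force"],s["opening"])
c=cam("scene"); t=cam("top")
print(rect(t,leafmask(t),.038,(345,190),40)); print(rect(c,leafmask(c),.038,(310,235),40))
m=np.hstack([cv2.resize(c["image"][200:275,260:360],(400,300),interpolation=3),cv2.resize(t["image"][145:220,295:395],(400,300),interpolation=3)])
save("s4.png",np.clip(m*1.4,0,255).astype(np.uint8))
E
```

```text
8.175 [ 0.45281964 -0.16475429  0.16536737] [ 1.72580313  0.29993836 -1.14916872] 0.4991319574400941
(((553.2844848632812, -59.462894439697266), (106.95829772949219, 71.03872680664062), 88.5396499633789), array([325, 177,  41,  27, 849], dtype=int32))
(((575.0219116210938, -61.20109939575195), (106.33958435058594, 112.06698608398438), 1.2318730354309082), array([283, 213,  47,  46, 747], dtype=int32))
```

View pics/s4.png

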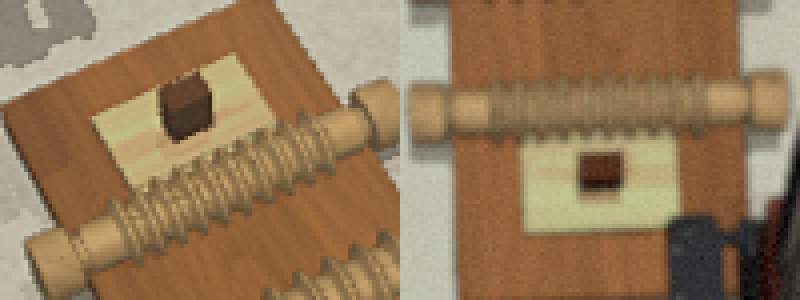

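The leaf is released and flat on the ledge, with its teeth fully inside the thread. I'll do one numeric check, its back edge and yaw against the board (expected gap 46 mm).

```bash
python3 - <<'E'
from h import *
c=cam("top"); S=cv2.cvtColor(c["image"],cv2.COLOR_RGB2HSV)[...,1].astype(float)
def cross(p,th):
    i=np.where((p[:-1]-th)*(p[1:]-th)<=0)[0]; return i+(p[i]-th)/(p[i]-p[i+1]+1e-9)
def rep(n,P):
    P=np.array(P)*1000; f=np.polyfit(P[:,1],P[:,0],1); print(n,"x at y=-59:",np.polyval(f,-59).round(1),"yaw deg",-np.degrees(f[0]).round(2))
us=range(328,361)
rep("leaf back",[onz(c,u,194+cross(S[194:212,u],105)[0],.038)[:2] for u in us])
rep("board front",[onz(c,u,208+cross(S[208:235,u],80)[-1],.028)[:2] for u in range(315,361)])
for v in (185,190,195,199):
    a=315+cross(S[v,315:335],105)[-1]; b=355+cross(S[v,355:375],105)[0]; print(v,onz(c,a,v,.038)[1]*1e3,onz(c,b,v,.038)[1]*1e3)
print(rect(c,leafmask(c),.01,(217,230),25)[0])
E
```

```text
leaf back x at y=-59: 519.3 yaw deg 0.76
board front x at y=-59: 473.7 yaw deg 0.57
185 -5.974872814192282 -111.18044645927274
190 -5.50618070448514 -110.33082140714318
195 -5.572511400043622 -111.7677870436646
199 -5.262768924749852 -130.42454441150602
((458.92633056640625, 292.7167053222656), (68.97454071044922, 105.48690795898438), 18.418106079101562)
```

```bash
python3 -c "
from workcell import ctrl
print(ctrl.sign_off())"
```

```text
the job is handed in; nothing more can be done
None
```

The front screw has 15 mm pitch. `leaf_fine` (7 teeth) is seated in it, released and square, and the job is handed in at about 8 s.

- **Identification:** The rear screw measured 20.0 mm, so the front one is the 15 mm screw, and its crests are visibly closer together. My direct measurement of the front screw gave no usable number. I identified the front pitch by looking, so I never tried `leaf_coarse` in the screw. It still lies flat on the table to the left of the board, untouched.
- **Seating:** The push met almost no force past the point where a wrong leaf would stop on the crests, then stopped firmly at about 9 N. The stop was at x 0.5547, against about 0.5545 expected for full seating.
- **Last checks:**
  - The leaf's back edge is 45.6 mm from the board's front edge; 46 mm means fully seated and about 39 mm would mean the wrong leaf.
  - Its yaw is within about 0.2° of the board's, and its middle matches the screw's in y.
  - The rectangle fit from the scene camera disagreed because the leaf blob merged with the screw, so I relied on the top view.

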